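# Shim and proof-load a three-point-bend jig

## Task

On the grey bending jig, stack two of the three coloured spacer plates squarely on the low square pad, the thicker one underneath, chosen so that the stack's top is exactly level with the top of the post standing on the jig. Then lay the steel bar flat along the jig, across stack and post, with its orange middle band over the middle of the jig. Last, stand the brass weight upright on that band and let everything rest.

Things in the scene. Friction and masses are not known exactly. Their poses are not given: they have to be found in the camera images.
- jig: Fixed grey bed plate, 80 mm (its x) by 240 mm (its y), 8 mm thick, flat on the bench. At its -y end a low square aluminium pad, at its +y end one support post. Origin: centre of the bed's underside, which lies midway between pad and post; its y axis runs from pad to post; the post's axis is 90 mm from the origin.
- jig_pad (a point): Centre of the top face of the jig's low pad: 50 x 50 mm, its top 20 mm above the bench, 90 mm from the jig's middle towards the jig's -y. Axes as the jig's.
- post_white: Fixed aluminium support post with a white cap, 40 mm tall from the bench to its flat top (cap 36 mm, dark foot 44 mm across). One of three; whichever stands on the jig's bed is the one in use, the other two are parked on the bench among the other things. Origin: centre of its underside, on the bench.
- post_green: Fixed aluminium support post with a green cap, 44 mm tall from the bench to its flat top (cap 36 mm, dark foot 44 mm across). One of three; whichever stands on the jig's bed is the one in use, the other two are parked on the bench among the other things. Origin: centre of its underside, on the bench.
- post_purple: Fixed aluminium support post with a purple cap, 48 mm tall from the bench to its flat top (cap 36 mm, dark foot 44 mm across). One of three; whichever stands on the jig's bed is the one in use, the other two are parked on the bench among the other things. Origin: centre of its underside, on the bench.
- plate_red: Loose square spacer plate, red plastic, 44 x 44 mm, 8 mm thick. Origin: centre of its underside; z up, x and y square to its edges.
- plate_yellow: Loose square spacer plate, yellow plastic, 44 x 44 mm, 12 mm thick. Origin: centre of its underside; z up, x and y square to its edges.
- plate_blue: Loose square spacer plate, blue plastic, 44 x 44 mm, 16 mm thick. Origin: centre of its underside; z up, x and y square to its edges.
- bar: Loose flat steel bar, 220 x 30 x 10 mm, about 0.45 kg, an orange band, 12 mm wide, round its middle. Origin: centre of its underside; x along its length, z up.
- weight: Loose brass weight of about 200 g: cylinder 30 mm across, 36 mm tall, with a knob of 19 mm on top (50 mm in all). Origin: centre of its underside; z up.
Not all that is in view belongs to the job. Several things look just like the weight: the one meant starts farthest to the robot's right. Of the things that look like the plate_red, take the one that is farthest from the robot's base at the start.

How it is judged:
By the outcome, as a careful person would: the job done as asked, in the order asked, and still so for the second after the job is handed in, with the robot touching nothing.
It also fails if it takes over 107 s, if anything falls off the work surface, if the arm or the gripper's body presses on something with over 40 N, if the wrist force passes 120 N, or if a joint passes its speed limit or range.

## Robot

A 7-joint arm with a two-finger parallel gripper is mounted at the origin on the work surface. World frame = base frame: x ahead of the robot, y to its left, z up, the work surface at z = 0. Lengths are in m, angles in rad, forces in N, time in s.
With the tool pointing down it reaches from about 0.4 to 0.875 m from the base axis. Payload 19.3 kg.
Tool frame: the origin (TCP) lies on the centre line of the jaws, within the pads' length; the fingertips stand 14 mm ahead of it and the grasp point (between the pads) lies 5 mm behind it (bot.tip_extent is the distance from the TCP to the fingertips, in m); z points along the fingers, y is the line along which they close (so a half turn about z gives the same grasp; the last joint's range is limited). The gripper opens to 85 mm and grips with 20 to 120 N. Pads are 22 mm wide; open, the fingers measure 114 mm over their backs; the gripper's body (76 mm by 85 mm) begins 54 mm behind the grasp point. The pads swing forward as they close: fully open they stand 13 mm farther back than shut.
Start: joints at [-1.289, 0.521, -0.036, 1.599, 0.021, 1.021, -0.113], TCP at [0.215, 0.587, 0.245] pointing down, gripper open.
Joint ranges: [-2.91, 2.91], [-0.3, 2.13], [-1.5, 1.42], [0.17, 2.43], [-1.26, 4.41], [0.16, 1.93], [-2.52, 2.52]. Speed limits (rad/s): [1.89, 1.89, 2.39, 2.39, 3.01, 3.01, 3.01].

## Interface

Orientations are given as [roll, pitch, yaw] about the fixed x, y, z axes, in that order (R = Rz(yaw) Ry(pitch) Rx(roll)).
In Python, from workcell import monitor, grab_frame, camera_model, bot gives the robot as it stands.
- The arm moves only by the tool move_arm, never from a script. Its argument "moves" is a list of rows, each a list of 4 numbers: the shift along the world's x, y, z in mm, then the turn about the world's z in rad. A call has 1 to 12 rows; each row is the pose to reach, as a shift and turn from the pose commanded when the call began; what a row does not reach only later rows make up. A row lasts 1/8 s, in which the tool goes at most 62.5 mm and 10.7 degrees, less where a joint would pass 70% of its speed; a pose out of reach is approached as far as the arm can. A call with a gripper value outside its range is refused whole. "gripper" is the opening, from 0 (shut) to 1 (fully open), set as the call begins (left out, the last holds). The fingers move at their own pace and stop on an object; "newtons" is the grip in N (left out, the last holds). Time passes only in rows, so rows that repeat a pose let the fingers close. It gives the time, the measured TCP pose, the force, the opening and the grip force at its end, in the units of the state.
- monitor.observe(): the state, without advancing time (a new reading comes with each control period).
- grab_frame(name): name is "side" or "top" or "wrist"; returns the picture (384x512x3 uint8, blue, green, red); there is no depth.
- camera_model(name): a dict with "vfov" (degrees; the focal length in pixels is half the picture's height over the tangent of half this angle, whatever the lens; pixels are square), "cx", "cy" (the principal point, pixels), "R" (3x3) and "t" (3): a world point X has camera coordinates R X + t; the wrist camera has in their place "T_tool_cam" (4x4, takes a point from camera to tool coordinates, whose origin is the TCP and whose axes are the flange's). Camera axes: x right, y down, z forward; pixel columns grow to the right and rows downward; lengths in m; the calibration is good to about 2 mm. A picture is of the moment at which its call begins: read the wrist's pose just before it. camera_model takes no time and is no camera call.
- bot.job_done(): hands the job in; it is judged then, once.
The state is a dict: "clock": time; "qpos": joint angles; "qd": joint speeds; "joint_efforts": joint torques, N m; "position": TCP position; "tool_rot": TCP orientation; "force": force on the tool from outside, world axes, zero at the start; "moment": the same for the moment, N m; "grip_width": finger opening in m; "finger_force": force on a finger pad.
Only numpy, scipy, OpenCV 4.12 (cv2) and the standard library are available. Lean on these libraries where they do the work, as an engineer would, in place of code of your own. Each camera call takes 0.05 s, during which the arm holds its last target. There are 200 camera calls.

## Working session

There is one attempt and no reset: what is moved stays moved. The work goes in short steps, Python scripts to look and compute and a tool call to move; the robot and the scene stay as the last step left them, time stands still between calls to the robot, and variables do not carry over. Pictures are saved under pics/ and viewed, at most 15 in all, crops included, and the job is handed in when it is done.

Besides the shell and the picture viewer there is one more tool, called after "Emit:" as name(argument=value, ...), one argument or row to a line, values as JSON. move_arm: Moves the arm, as the interface text tells. Its arguments: {"type":"object","properties":{"moves":{"type":"array","items":{"type":"array","items":{"type":"number"}}},"gripper":{"type":"number"},"newtons":{"type":"number"}},"required":["moves"]}

```bash
ls; mkdir -p pics; python3 - <<'E'
from workcell import monitor, grab_frame, camera_model, bot
import cv2,json
s=monitor.observe();print({k:s[k] for k in('clock','position','tool_rot','grip_width')})
for n in('top','side','wrist'):
    cv2.imwrite(f'pics/{n}0.png',grab_frame(n)); print(n,camera_model(n))
E
```

```text
pics
{'clock': 0.0, 'position': array([0.21529541, 0.58641862, 0.24472912]), 'tool_rot': array([-3.14048129e+00,  9.27348176e-05,  2.78981353e+00]), 'grip_width': 0.08539117174712636}
top {'vfov': 51.11215396207491, 'cx': 246.4182461392221, 'cy': 196.79004678390845, 'R': array([[ 2.23477565e-02, -9.99750033e-01,  6.70459881e-04],
       [-9.84394915e-01, -2.21215947e-02, -1.74577453e-01],
       [ 1.74548646e-01,  3.24141710e-03, -9.84643216e-01]]), 't': array([0.03860657, 0.51716304, 1.11578489])}
side {'vfov': 48.356919698598844, 'cx': 259.8746200704646, 'cy': 186.84769047340058, 'R': array([[ 0.9570507 , -0.28962999,  0.0129778 ],
       [-0.20572179, -0.70996441, -0.67351991],
       [ 0.20428534,  0.64192289, -0.73905514]]), 't': array([-0.49240741,  0.18564089,  1.05288659])}
wrist {'vfov': 61.62796539541207, 'cx': 254.50647216372755, 'cy': 189.94694988936604, 'T_tool_cam': array([[ 5.10236203e-05, -9.58386560e-01, -2.85473641e-01,
         7.27363170e-02],
       [ 9.99999950e-01, -3.98574254e-05,  3.12541775e-04,
         3.92115455e-05],
       [-3.10914081e-04, -2.85473643e-01,  9.58386510e-01,
        -1.29538720e-01],
       [ 0.00000000e+00,  0.00000000e+00,  0.00000000e+00,
         1.00000000e+00]])}
```

View pics/top0.png

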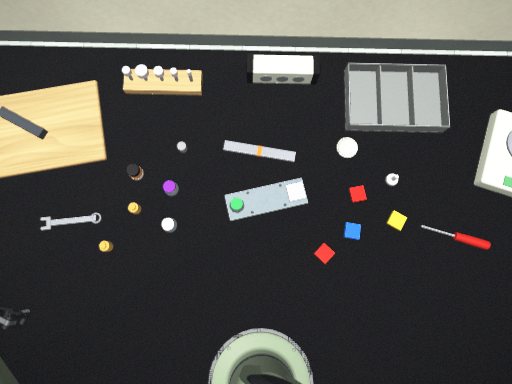

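View pics/side0.png

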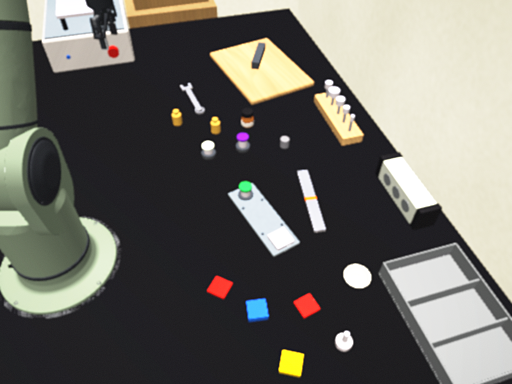

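The top view shows the green post (237,204) on the jig and the pad at (296,190). I need 24 mm, so blue (353,231) goes under red. The red candidates are at (358,194) and (325,253), and the farther one is (358,194). The bar is at (260,151). The brass weights are at (134,208) and (105,246), and the rightmost is (134,208).

```bash
cat > h.py <<'E'
import numpy as np,cv2
from scipy.spatial.transform import Rotation as Ro
from workcell import monitor, grab_frame, camera_model, bot
def cam(name):
    m=camera_model(name); f=192/np.tan(np.radians(m['vfov'])/2)
    if name=='wrist':
        s=monitor.observe(); T=np.array(m['T_tool_cam']); A=Ro.from_euler('xyz',s['tool_rot']).as_matrix()
        Rw=A@T[:3,:3]; C=A@T[:3,3]+s['position']
    else: Rw=np.array(m['R']).T; C=-Rw@np.array(m['t'])
    return Rw,C,f,m['cx'],m['cy']
def cast(c,uv,z):
    Rw,C,f,cx,cy=c; uv=np.atleast_2d(uv).astype(float)
    d=np.c_[(uv[:,0]-cx)/f,(uv[:,1]-cy)/f,np.ones(len(uv))]@Rw.T
    return (C+d*((z-C[2])/d[:,2])[:,None])[:,:2]
HSV=dict(red=((0,150,60),(8,255,255)),yellow=((24,150,80),(33,255,255)),blue=((100,150,60),(120,255,255)),green=((50,150,60),(80,255,255)),orange=((9,180,120),(21,255,255)))
def blobs(im,col,amin=15):
    h=cv2.cvtColor(im,cv2.COLOR_BGR2HSV); m=cv2.inRange(h,*map(np.array,HSV[col]))
    cs,_=cv2.findContours(m,cv2.RETR_EXTERNAL,cv2.CHAIN_APPROX_NONE)
    return [c[:,0] for c in cs if cv2.contourArea(c)>amin]
def rect(P):  # world outline -> centre, size, angle
    r=cv2.minAreaRect((P*1000).astype(np.float32)); return np.round(r[0],1),np.round(r[1],1),round(r[2],1)
E
python3 - <<'E'
from h import *
for n in('top','side'):
    im=cv2.imread(f'pics/{n}0.png'); c=cam(n); print(n,c[1])
    for col,z in dict(red=.008,yellow=.012,blue=.016,green=.044,orange=.01).items():
        for b in blobs(im,col): print(col,b.mean(0).round(),*rect(cast(c,b,z)))
c=cam('top'); print(cast(c,[[134,208],[105,246],[135,172]],.04), cast(c,[[296,190],[260,151]],.02))
t=cv2.imread('pics/top0.png')
cv2.imwrite('pics/c1.png',np.hstack([cv2.resize(t[130:260,90:190],None,fx=4,fy=4),cv2.resize(t[130:260,200:300],None,fx=4,fy=4)]))
E
```

```text
top [0.31347116 0.04642067 1.18890914]
red [324. 253.] [ 362.2 -178.8] [46.5 46. ] 45.4
red [472. 240.] [ 408.  -612.9] [108.9  27.9] 74.2
red [358. 193.] [ 540.7 -281.7] [46.7 46.3] 12.6
yellow [397. 220.] [ 462.6 -393.4] [46.3 47.4] 61.7
blue [352. 231.] [ 428.1 -260.4] [47.6 47. ] 81.8
side [ 0.29435994 -0.68668953  0.90956445]
red [306. 305.] [ 540.2 -282.2] [49.3 49.9] 12.1
red [220. 287.] [ 360.4 -181.2] [50.5 48.3] 48.7
red [113.  51.] [191.9 960.2] [82.1 34.8] 85.8
yellow [291. 362.] [ 462.3 -394.7] [48.4 47.2] 60.5
yellow [175. 114.] [366.  489.4] [24.2 34.1] 20.3
blue [257. 310.] [ 427.5 -264.3] [55. 50.] 81.5
green [245. 186.] [492.7  80.4] [37.2 33. ] 73.9
orange [215. 128.] [477.4 380. ] [44.6 26.1] 77.6
orange [248. 119.] [591.9 398.3] [21.  36.7] 74.1
orange [177. 120.] [363.3 457.5] [50.9 26.5] 81.0
[[0.47693068 0.37440127]
 [0.36602845 0.44905166]
 [0.58372643 0.37907482]] [[ 0.54443477 -0.0962829 ]
 [ 0.66190466  0.01242998]]
```

View pics/c1.png

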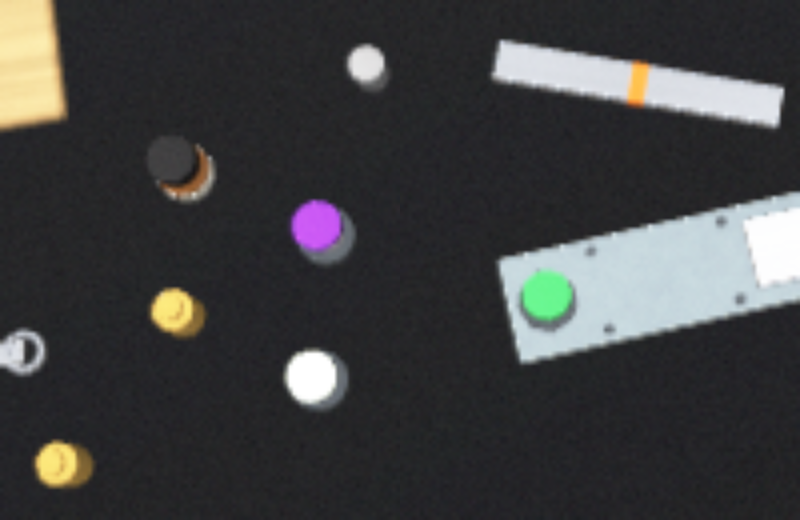

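Emit:
move_arm(
  moves=[
    [60,-50,20,-0.1],
    [110,-95,50,-0.2],
    [150,-140,50,-0.3],
    [190,-190,50,-0.4],
    [230,-235,50,-0.5],
    [265,-285,50,-0.6],
    [295,-340,50,-0.7],
    [315,-395,50,-0.8],
    [330,-450,50,-0.9],
    [340,-510,50,-0.96],
    [345,-570,50,-0.96],
    [345,-587,50,-0.96],
  ],
)

```text
clock: 1.65
position: [0.5602, -0.0042, 0.2953]
tool_rot: [-3.141, 0.001, 1.826]
force: [0.2, 1.0, -0.1]
grip_width: 0.0852
finger_force: 0.0
```

```bash
python3 - <<'E'
from h import *
c=cam('wrist'); im=grab_frame('wrist'); cv2.imwrite('pics/w1.png',im); s=monitor.observe();print(s['clock'],s['position'],s['tool_rot'])
np.save('w1.npy',np.array(c,dtype=object),allow_pickle=True)
for col,z in dict(red=.008,blue=.016,green=.044,orange=.01).items():
    for b in blobs(im,col): print(col,b.mean(0).round(),*rect(cast(c,b,z)))
E
```

```text
1.7 [ 0.56014449 -0.00628038  0.29540554] [-3.14115724e+00  1.76303512e-03  1.82408832e+00]
red [197. 322.] [ 540.4 -281.6] [45.2 52.2] 11.5
red [ 88. 236.] [ 362.4 -180.2] [51.2 47.5] 47.4
```

View pics/w1.png

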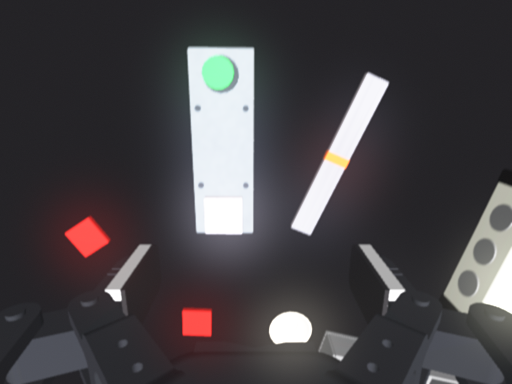

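Wrist view: the jig runs from (188,47) to (254,233), with the green cap at (219,72) and the pad at (224,214). The bar's band is at (337,160) and the far red is at (197,322).

```bash
python3 - <<'E'
from h import *
c=tuple(np.load('w1.npy',allow_pickle=True)); im=cv2.imread('pics/w1.png'); h=cv2.cvtColor(im,cv2.COLOR_BGR2HSV)
def go(m,zs,roi,amin=80):
    x0,y0,x1,y1=roi; k=np.zeros(m.shape,np.uint8); k[y0:y1,x0:x1]=m[y0:y1,x0:x1]
    for q in cv2.findContours(k,cv2.RETR_EXTERNAL,cv2.CHAIN_APPROX_NONE)[0]:
        if cv2.contourArea(q)>amin: print(zs,q[:,0].mean(0).round(),*rect(cast(c,q[:,0],zs)))
V=h[...,2]
print('wrist jig');go((V>110).astype(np.uint8),.008,(170,35,270,245))
print('pad');go((im.min(2)>247).astype(np.uint8),.020,(195,185,255,240))
print('green');go(cv2.inRange(h,np.array((40,60,60)),np.array((85,255,255))),.044,(170,35,270,120))
print('bar');go((V>110).astype(np.uint8),.010,(275,60,400,245))
print('band');go(cv2.inRange(h,np.array((8,100,100)),np.array((30,255,255))),.010,(275,60,400,245))
c=cam('top'); im=cv2.imread('pics/top0.png');h=cv2.cvtColor(im,cv2.COLOR_BGR2HSV);V=h[...,2]
print('top jig');go((V>100).astype(np.uint8),.008,(215,170,320,225))
print('pad');go((im.min(2)>235).astype(np.uint8),.020,(280,175,310,210))
print('green');go(cv2.inRange(h,np.array((40,60,60)),np.array((85,255,255))),.044,(215,170,320,225))
print('bar');go((V>100).astype(np.uint8),.010,(215,135,300,165))
print('band');go(cv2.inRange(h,np.array((8,100,100)),np.array((30,255,255))),.010,(215,135,300,165),20)
print('brass');go(cv2.inRange(h,np.array((15,80,60)),np.array((33,255,255))),.036,(120,195,150,220),20)
E
```

```text
wrist jig
0.008 [222. 139.] [519.3 -11.5] [ 82.5 248.3] 14.1
pad
0.02 [223. 215.] [540.5 -96.4] [51.4 50.3] 14.6
green
0.044 [218.  72.] [497.1  78.3] [36.4 36. ] 39.8
bar
0.01 [339. 154.] [665.6  13.7] [223.6  35. ] 82.1
band
0.01 [336. 159.] [665.9  13.8] [10.4 33.4] 79.7
top jig
0.008 [266. 199.] [518.7  -7.8] [ 82.1 239.5] 14.2
pad
0.02 [296. 191.] [541.9 -95.1] [48.9 48.6] 14.0
green
0.044 [236. 203.] [496.9  79.1] [35. 37.] 46.7
bar
0.01 [259. 150.] [666.4  15.3] [220.4  35.3] 82.1
band
0.01 [259. 150.] [666.4  14.8] [11.6 35.3] 83.2
brass
0.036 [134. 208.] [478.2 376.3] [40.1 32.2] 47.5
```

Emit:
move_arm(
  moves=[
    [-30,-55,-20,-0.15],
    [-55,-110,-40,-0.3],
    [-85,-165,-60,-0.4],
    [-110,-215,-80,-0.4],
    [-132,-261,-100,-0.4],
    [-132,-261,-100,-0.4],
    [-132,-261,-100,-0.4],
    [-132,-261,-100,-0.4],
  ],
)

```text
clock: 2.7
position: [0.4293, -0.2602, 0.1955]
tool_rot: [3.141, -0.0, 1.432]
force: [-0.8, 0.4, -0.3]
grip_width: 0.0856
finger_force: 0.0
```

```bash
cat >look.py <<'E'
import sys
from h import *
n=sys.argv[1]; c=cam('wrist'); s=monitor.observe(); im=grab_frame('wrist'); cv2.imwrite(f'pics/{n}.png',im)
print(s['clock'],s['position'].round(4),s['tool_rot'].round(4),s['force'].round(1))
for a in sys.argv[2:]:
    col,z=a.split(':')
    for b in blobs(im,col): print(col,b.mean(0).round(),*rect(cast(c,b,float(z))))
E
python3 look.py w2 blue:.016 red:.008
```

```text
2.7 [ 0.4293 -0.2602  0.1955] [ 3.1410e+00 -2.0000e-04  1.4319e+00] [-0.8  0.4 -0.3]
blue [253. 176.] [ 427.8 -266.8] [63.3 57.7] 82.0
red [366. 174.] [ 540.3 -281.4] [45.8 47.6] 12.0
red [171.  96.] [ 361.  -179.7] [45.8 45.4] 47.4
```

```bash
python3 - <<'E'
import cv2,numpy as np
im=cv2.imread('pics/w2.png')
cv2.imwrite('pics/c2.png',cv2.resize(im[120:240,190:320],None,fx=5,fy=5))
print(im[150:215:3,253])
E
```

```text
[[254 151  76]
 [255 239 133]
 [255 238 133]
 [255 238 132]
 [255 238 132]
 [255 238 130]
 [255 238 131]
 [255 238 131]
 [255 237 130]
 [255 237 130]
 [255 237 130]
 [255 237 130]
 [255 237 128]
 [255 237 129]
 [255 238 129]
 [231 106  66]
 [154  69  58]
 [149  68  57]
 [145  69  58]
 [140  67  58]
 [134  66  58]
 [128  65  58]]
```

View pics/c2.png

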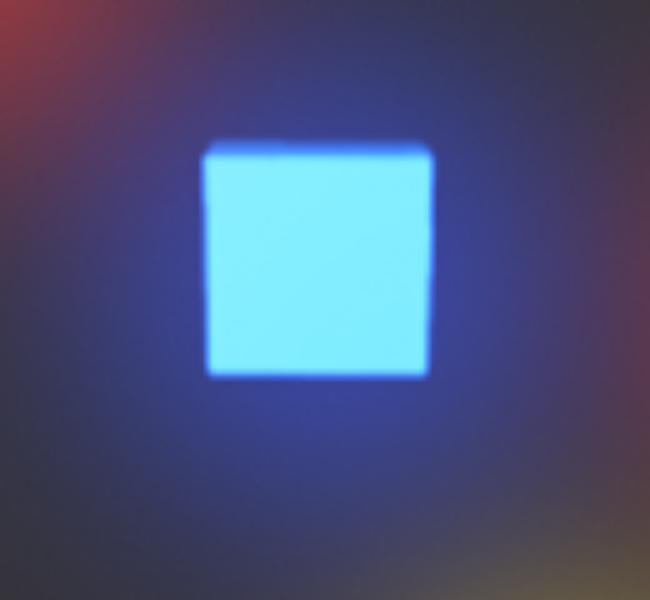

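The crop shows the blue top face clearly, from about (231,150) to (276,195), aligned with the tool.

```bash
cat >> h.py <<'E'
def faces(im,c,z,ch=1,th=190,amin=300):
    m=(im[...,ch]>th).astype(np.uint8)
    for q in cv2.findContours(m,cv2.RETR_EXTERNAL,cv2.CHAIN_APPROX_NONE)[0]:
        if cv2.contourArea(q)>amin: print(q[:,0].mean(0).round(),*rect(cast(c,q[:,0],z)))
E
python3 - <<'E'
from h import *
im=cv2.imread('pics/w2.png'); c=cam('wrist'); im[:,:200]=0; im[:,320:]=0
faces(im,c,.016)
E
```

```text
[299. 281.] [ 462.  -389.9] [49.7 46.5] 61.3
[253. 172.] [ 427.8 -261.7] [43.5 43.2] 82.0
```

Emit:
move_arm(
  moves=[
    [-1.5,-1.5,-60,0],
    [-1.5,-1.5,-120,0],
    [-1.5,-1.5,-165,0],
    [-1.5,-1.5,-177,0],
    [-1.5,-1.5,-177,0],
    [-1.5,-1.5,-177,0],
  ],
)

```text
clock: 3.5
position: [0.4279, -0.2631, 0.0199]
tool_rot: [3.139, 0.001, 1.43]
force: [0.1, -0.4, 0.5]
grip_width: 0.0854
finger_force: 0.0
```

Emit:
move_arm(
  moves=[
    [0,0,0,0],
    [0,0,0,0],
    [0,0,0,0],
    [0,0,0,0],
    [0,0,0,0],
    [0,0,0,0],
    [0,0,0,0],
    [0,0,0,0],
  ],
  gripper=0,
  newtons=30,
)

```text
clock: 4.5
position: [0.4272, -0.2628, 0.0189]
tool_rot: [3.141, -0.0, 1.43]
force: [-1.6, 1.7, 12.2]
grip_width: 0.0429
finger_force: 29.3
```

Emit:
move_arm(
  moves=[
    [0,0,40,0],
    [0,0,90,0],
    [30,40,90,0.1],
    [60,80,90,0.2],
    [90,125,90,0.3],
    [114,166,90,0.388],
    [114,166,90,0.388],
    [114,166,90,0.388],
    [114,166,90,0.388],
    [114,166,90,0.388],
  ],
)

```text
clock: 5.75
position: [0.5406, -0.0976, 0.1084]
tool_rot: [-3.142, 0.0, 1.816]
force: [0.1, -0.6, -1.3]
grip_width: 0.043
finger_force: 32.5
```

```bash
python3 look.py w3; python3 -c "
from h import *
s=monitor.observe();print(s['grip_width'],s['finger_force'])"
```

```text
5.75 [ 0.5406 -0.0976  0.1084] [-3.1415e+00  1.0000e-04  1.8162e+00] [ 0.1 -0.6 -1.3]
0.04310681835942552 32.533831000328064
```

View pics/w3.png

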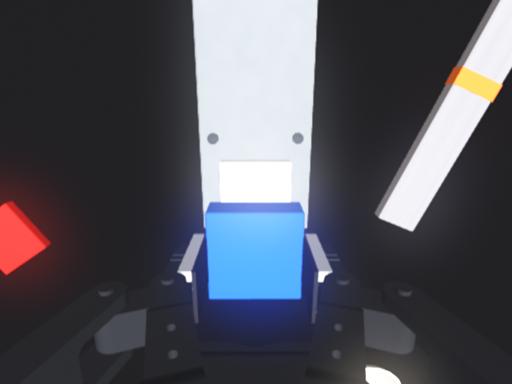

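The plate is held squarely. Its top spans columns 207–303, and the pad's far edge runs (219,161)–(292,161).

```bash
python3 - <<'E'
from h import *
im=cv2.imread('pics/w3.png'); c=cam('wrist')
m=(im.min(2)>247).astype(np.uint8); k=np.zeros_like(m); k[150:200,200:310]=m[150:200,200:310]
q=max(cv2.findContours(k,0,1)[0],key=cv2.contourArea)[:,0]; P=cast(c,q,.020)*1000
d=np.radians(104.2); ex=np.array([np.cos(d),np.sin(d)]); ey=np.array([-ex[1],ex[0]])
print(q.min(0),q.max(0),'far edge along',np.sort(P@ex)[-5:],'lat',(P@ey).min(),(P@ey).max())
b=max(blobs(im,'blue'),key=len); B=cast(c,b,.1055)*1000
g=cast(c,[[207,213],[303,213],[209,298],[301,298]],.1055)*1000
print('plate',B@ey@np.zeros(0) if 0 else ((B@ey).min(),(B@ey).max()), g@ex,g@ey)
s=monitor.observe()['position'][:2]*1000; print('tcp',s@ex,s@ey,'pad est',np.array([541.2,-95.7])@ex,np.array([541.2,-95.7])@ey)
E
```

```text
[219 162] [291 199] far edge along [-199.1436286  -199.14203315 -199.14043772 -199.13884229 -199.13724687] lat -525.9944478959071 -475.65341373661204
plate (np.float64(-527.244393623275), np.float64(-473.15899346518677)) [-204.34553669 -204.45034819 -247.52735456 -247.65089023] [-479.31350819 -521.40741802 -478.35996287 -522.21680305]
tcp -227.12280431506088 -500.2257150157702 pad est -225.53627722257278 -501.1879065346478
```

Emit:
move_arm(
  moves=[
    [0,1.8,-30,0.002],
    [0,1.8,-55,0.002],
    [0,1.8,-64,0.002],
    [0,1.8,-67,0.002],
    [0,1.8,-69,0.002],
    [0,1.8,-69,0.002],
    [0,1.8,-69,0.002],
  ],
)

```text
clock: 6.68
position: [0.5411, -0.095, 0.0397]
tool_rot: [3.141, 0.0, 1.82]
force: [-0.5, -1.0, 0.0]
grip_width: 0.0433
finger_force: 32.5
```

Emit:
move_arm(
  moves=[
    [0,0,0,0],
    [0,0,0,0],
    [0,0,0,0],
    [0,0,0,0],
    [0,0,20,0],
    [0,0,50,0],
    [0,0,90,0],
    [0,0,90,0],
    [0,0,90,0],
    [0,0,90,0],
  ],
  gripper=1,
)

```text
clock: 7.92
position: [0.5404, -0.0949, 0.1284]
tool_rot: [-3.14, -0.0, 1.82]
force: [-0.1, 0.1, 0.3]
grip_width: 0.085
finger_force: 0.0
```

```bash
cat > chk.py <<'E'
import sys
from h import *
n=sys.argv[1]; c=cam('wrist'); s=monitor.observe(); im=grab_frame('wrist'); cv2.imwrite(f'pics/{n}.png',im)
print(s['clock'],s['position'].round(4),s['tool_rot'].round(4))
cv2.imwrite(f'pics/{n}c.png',cv2.resize(im[120:330,150:360],None,fx=2.8,fy=2.8))
E
python3 chk.py w4
```

```text
7.925 [ 0.5404 -0.0949  0.1284] [-3.1402e+00 -4.0000e-04  1.8198e+00]
```

View pics/w4c.png

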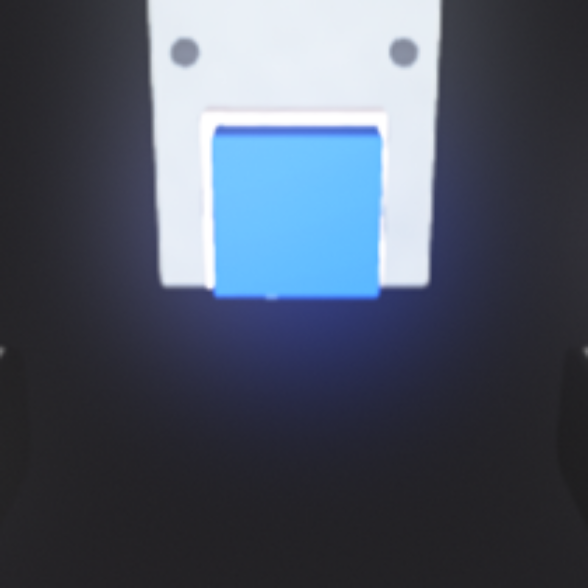

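```bash
python3 - <<'E'
from h import *
c=cam('wrist'); d=np.radians(104.2); ex=np.array([np.cos(d),np.sin(d)]); ey=np.array([-ex[1],ex[0]])
f=lambda u,v,z:(lambda p:np.round([p@ex,p@ey],1))(cast(c,[150+u/2.8,120+v/2.8],z)[0]*1000)
print('pad far L,R',f(202,109,.02),f(387,109,.02))
for p in((213,135),(381,135),(215,296),(380,296)):print('top',f(*p,.036))
print('base far',f(216,127,.02),f(379,127,.02))
s=monitor.observe()['position'][:2]*1000; print('tcp',s@ex,s@ey)
E
```

```text
pad far L,R [-198.4 -476.1] [-198.4 -525.7]
top [-202.  -480.4]
top [-201.9 -522.7]
top [-245.7 -479.9]
top [-245.6 -523.7]
base far [-203.4 -479.8] [-203.3 -523.7]
tcp -224.62802934564155 -500.6249431556048
```

Blue sits on the pad, within about 1 mm of centre and square to it. Next is the far red plate.

Emit:
move_arm(
  moves=[
    [0,-55,30,0],
    [0,-115,50,-0.04],
    [0,-175,50,-0.04],
    [0,-187,50,-0.04],
    [0,-187,50,-0.04],
    [0,-187,50,-0.04],
    [0,-187,50,-0.04],
  ],
)

```text
clock: 8.85
position: [0.5413, -0.2805, 0.1792]
tool_rot: [-3.142, -0.001, 1.782]
force: [-0.0, -0.0, -0.5]
grip_width: 0.0855
finger_force: 0.0
```

```bash
python3 chk.py w5; python3 - <<'E'
from h import *
im=cv2.imread('pics/w5.png');c=cam('wrist');
b=max((b for b in blobs(im,'red') if abs(b.mean(0)[0]-255)<60),key=len); print(rect(cast(c,b,.008)),b.min(0),b.max(0))
u=int(b.mean(0)[0])
print([tuple(int(t) for t in im[v,u]) for v in range(b[:,1].min()-3,b[:,1].max()+4,2)])
E
```

```text
8.85 [ 0.5413 -0.2805  0.1792] [-3.1416e+00 -6.0000e-04  1.7816e+00]
(array([ 540.4, -281.7]), array([45.5, 46.4]), 12.1) [230 150] [277 197]
[(46, 43, 104), (45, 43, 107), (49, 50, 219), (90, 95, 255), (95, 101, 255), (95, 101, 255), (94, 100, 255), (94, 100, 255), (93, 100, 255), (94, 100, 255), (94, 100, 255), (93, 99, 255), (93, 99, 255), (92, 98, 255), (92, 98, 255), (93, 99, 255), (92, 97, 255), (91, 98, 255), (91, 97, 255), (91, 97, 255), (91, 97, 255), (91, 96, 255), (90, 95, 255), (90, 96, 255), (87, 93, 255), (51, 49, 185), (47, 44, 114)]
```

Emit:
move_arm(
  moves=[
    [-0.7,-1.7,-60,0],
    [-0.7,-1.7,-120,0],
    [-0.7,-1.7,-150,0],
    [-0.7,-1.7,-161,0],
    [-0.7,-1.7,-161,0],
    [-0.7,-1.7,-161,0],
  ],
)

```text
clock: 9.65
position: [0.541, -0.284, 0.0198]
tool_rot: [3.14, 0.001, 1.78]
force: [0.2, -0.3, 0.9]
grip_width: 0.0857
finger_force: 0.0
```

Emit:
move_arm(
  moves=[
    [0,0,0,0],
    [0,0,0,0],
    [0,0,0,0],
    [0,0,0,0],
    [0,0,0,0],
    [0,0,0,0],
    [0,0,0,0],
    [0,0,0,0],
  ],
  gripper=0,
  newtons=30,
)

```text
clock: 10.65
position: [0.5404, -0.2838, 0.019]
tool_rot: [3.141, 0.0, 1.78]
force: [-1.2, 2.0, 10.0]
grip_width: 0.0421
finger_force: 28.9
```

Emit:
move_arm(
  moves=[
    [0,0,40,0],
    [0,0,95,0],
    [0,60,95,0.02],
    [1,120,95,0.039],
    [1,175,95,0.039],
    [1,188,95,0.039],
    [1,188,95,0.039],
    [1,188,95,0.039],
    [1,188,95,0.039],
  ],
)

```text
clock: 11.78
position: [0.5411, -0.0972, 0.1133]
tool_rot: [-3.142, 0.001, 1.817]
force: [-0.1, 0.1, -0.4]
grip_width: 0.0415
finger_force: 30.4
```

```bash
python3 chk.py w6;python3 -c "
from h import *
s=monitor.observe();print(s['grip_width'],s['finger_force'],s['force'])"
```

```text
11.775 [ 0.5411 -0.0972  0.1133] [-3.1415e+00  5.0000e-04  1.8167e+00]
0.0412401311385658 30.427878499031067 [-0.28634961  0.07529763 -0.72329248]
```

View pics/w6c.png

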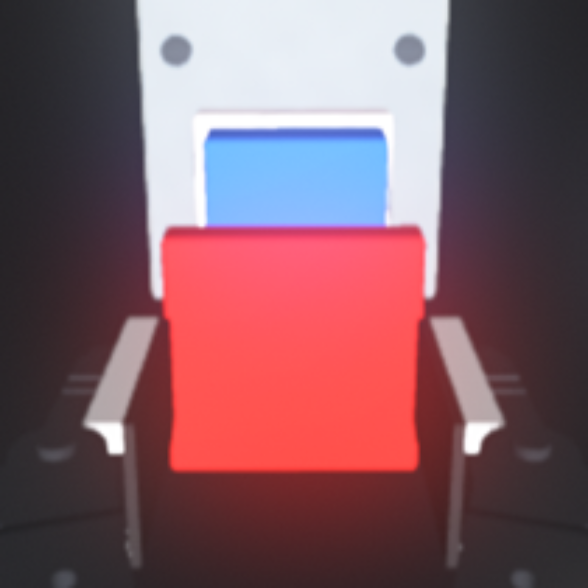

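```bash
python3 - <<'E'
from h import *
c=cam('wrist'); d=np.radians(104.2); ex=np.array([np.cos(d),np.sin(d)]); ey=np.array([-ex[1],ex[0]])
f=lambda u,v,z:(lambda p:np.round([p@ex,p@ey],1))(cast(c,[150+u/2.8,120+v/2.8],z)[0]*1000)
print('pad far L,R',f(195,112,.02),f(393,112,.02))
print('blue far',f(205,137,.036),f(386,137,.036))
for p in((164,236),(424,236),(171,469),(418,469)):print('red',f(*p,.1023))
s=monitor.observe(); p=s['position'][:2]*1000;print('tcp',p@ex,p@ey,s['grip_width'])
E
```

```text
pad far L,R [-198.4 -476.3] [-198.5 -526. ]
blue far [-201.1 -480.2] [-201.2 -522.7]
red [-202.7 -479.5]
red [-202.8 -522.3]
red [-246.8 -478.9]
red [-246.9 -523. ]
tcp -226.73830403726083 -500.7723901499961 0.0412401311385658
```

Emit:
move_arm(
  moves=[
    [0,1.5,-25,0.002],
    [0,1.5,-45,0.002],
    [0,1.5,-53,0.002],
    [0,1.5,-56,0.002],
    [0,1.5,-58,0.002],
    [0,1.5,-58,0.002],
    [0,1.5,-58,0.002],
  ],
)

```text
clock: 12.7
position: [0.5414, -0.0942, 0.0556]
tool_rot: [3.141, 0.0, 1.821]
force: [-0.2, -0.1, 0.2]
grip_width: 0.0416
finger_force: 30.5
```

Emit:
move_arm(
  moves=[
    [0,0,0,0],
    [0,0,0,0],
    [0,0,0,0],
    [0,0,0,0],
    [0,0,20,0],
    [0,0,50,0],
    [0,0,80,0],
    [0,0,80,0],
    [0,0,80,0],
    [0,0,80,0],
  ],
  gripper=1,
)

```text
clock: 13.95
position: [0.5408, -0.0942, 0.1345]
tool_rot: [-3.14, -0.0, 1.821]
force: [-0.4, -0.7, -0.1]
grip_width: 0.0856
finger_force: 0.0
```

```bash
python3 chk.py w7
```

```text
13.95 [ 0.5408 -0.0942  0.1345] [-3.1403e+00 -4.0000e-04  1.8208e+00]
```

View pics/w7c.png

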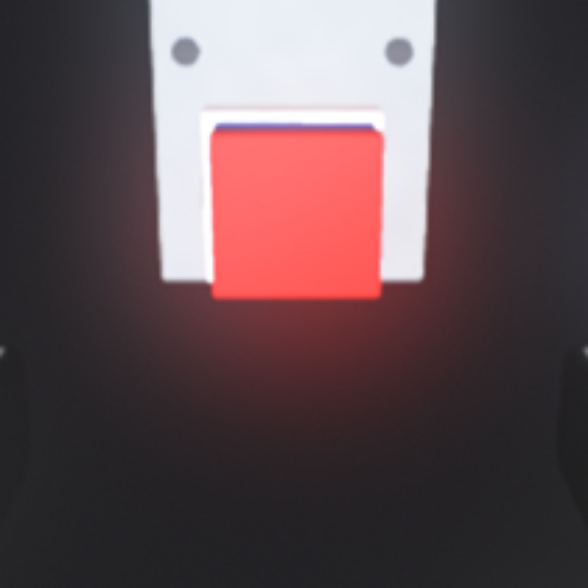

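Red sits squarely on blue. On to the bar.

Emit:
move_arm(
  moves=[
    [10,10,55,0],
    [50,45,60,-0.15],
    [95,80,60,-0.3],
    [125,108,60,-0.388],
    [125,108,60,-0.388],
    [125,108,60,-0.388],
    [125,108,60,-0.388],
    [125,108,60,-0.388],
  ],
)

```text
clock: 15.0
position: [0.6659, 0.0131, 0.1956]
tool_rot: [3.141, -0.0, 1.432]
force: [-0.8, 0.3, 0.1]
grip_width: 0.0855
finger_force: 0.0
```

```bash
python3 - <<'E'
from h import *
c=cam('wrist'); s=monitor.observe(); im=grab_frame('wrist'); cv2.imwrite('pics/w8.png',im)
print(s['clock'],s['position'].round(4),s['tool_rot'].round(4))
h=cv2.cvtColor(im,cv2.COLOR_BGR2HSV)
def go(m,z,amin):
    for q in cv2.findContours(m,0,1)[0]:
        if cv2.contourArea(q)>amin and 150<q[:,0].mean(0)[0]<350: print(q[:,0].min(0),q[:,0].max(0),*rect(cast(c,q[:,0],z)))
m=cv2.inRange(h,np.array((8,100,100)),np.array((30,255,255))); go(m,.010,100)
print('bar');go((im.max(2)>170).astype(np.uint8),.01,2000)
E
```

```text
15.0 [0.6659 0.0131 0.1956] [ 3.1415e+00 -2.0000e-04  1.4319e+00]
[239 162] [270 173] [666.3  15.3] [11.2 31.1] 81.3
bar
[239  49] [271 266] [666.2  15. ] [220.   31.2] 81.9
```

View pics/w8.png

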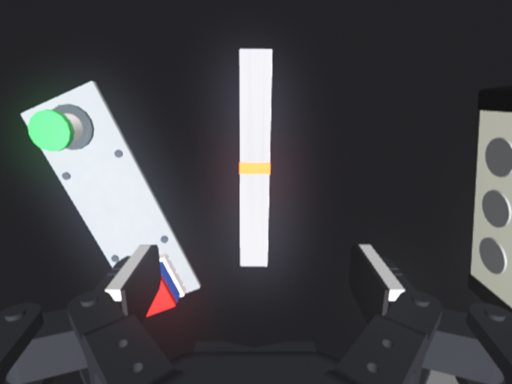

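Bar aligned with the tool: it spans (239,49)–(271,266), with the band at (255,168). The jig's long edge runs (93,82)–(199,287).

Emit:
move_arm(
  moves=[
    [0.4,2.1,-60,-0.002],
    [0.4,2.1,-120,-0.002],
    [0.4,2.1,-165,-0.002],
    [0.4,2.1,-177,-0.002],
    [0.4,2.1,-177,-0.002],
    [0.4,2.1,-177,-0.002],
    [0.4,2.1,-177,-0.002],
  ],
)

```text
clock: 15.92
position: [0.6674, 0.016, 0.0199]
tool_rot: [3.14, -0.001, 1.431]
force: [0.8, 0.1, 0.6]
grip_width: 0.0853
finger_force: 0.0
```

Emit:
move_arm(
  moves=[
    [0,0,0,0],
    [0,0,0,0],
    [0,0,0,0],
    [0,0,0,0],
    [0,0,0,0],
    [0,0,0,0],
    [0,0,0,0],
    [0,0,0,0],
    [0,0,0,0],
  ],
  gripper=0,
  newtons=70,
)

```text
clock: 17.05
position: [0.6666, 0.0159, 0.0187]
tool_rot: [3.142, -0.0, 1.431]
force: [-2.6, 0.7, 7.7]
grip_width: 0.0274
finger_force: 68.8
```

```bash
python3 - <<'E'
from h import *
m=camera_model('wrist'); f=192/np.tan(np.radians(m['vfov'])/2);T=np.array(m['T_tool_cam']);A=Ro.from_euler('xyz',[3.1415,-.0002,1.4319]).as_matrix()
c=(A@T[:3,:3],A@T[:3,3]+np.array([.6659,.0131,.1956]),f,m['cx'],m['cy'])
im=cv2.imread('pics/w8.png'); h=cv2.cvtColor(im,cv2.COLOR_BGR2HSV)
d=np.radians(104.2); ex=np.array([np.cos(d),np.sin(d)]); ey=np.array([-ex[1],ex[0]])
P=cast(c,[[93.5,82],[22,115],[199.5,287]],.008)*1000; print(P.round(1),(P@ex).round(1),(P@ey).round(1),'edge yaw',np.degrees(np.arctan2(*(P[0]-P[2])[::-1])),np.linalg.norm(P[0]-P[2]))
q=max(cv2.findContours(cv2.inRange(h,np.array((40,100,60)),np.array((85,255,255))),0,1)[0],key=cv2.contourArea)
r=cv2.minEnclosingCircle((cast(c,q[:,0],.044)*1000).astype(np.float32)); print(r,np.array(r[0])@ex,np.array(r[0])@ey)
im=cv2.imread('pics/top0.png');h=cv2.cvtColor(im,cv2.COLOR_BGR2HSV)
c=cam('top')
E
```

```text
[[ 528.5  116.8]
 [ 452.2   97.1]
 [ 585.7 -112.7]] [ -16.4  -16.8 -253. ] [-541.  -462.2 -540.1] edge yaw 103.9773908415012 236.53950885884888
((496.7684631347656, 79.0482406616211), 19.876602172851562) -45.22802375181929 -500.980993835574
```

Emit:
move_arm(
  moves=[
    [0,0,40,0],
    [0,0,90,0],
    [-40,-6,90,0.1],
    [-80,-12,90,0.2],
    [-120,-18,90,0.3],
    [-148,-22.7,90,0.386],
    [-148,-22.7,90,0.386],
    [-148,-22.7,90,0.386],
    [-148,-22.7,90,0.386],
    [-148,-22.7,90,0.386],
  ],
)

```text
clock: 18.3
position: [0.5189, -0.0067, 0.1081]
tool_rot: [-3.141, 0.0, 1.817]
force: [0.8, 0.0, -2.3]
grip_width: 0.0269
finger_force: 70.7
```

```bash
python3 - <<'E'
from h import *
c=cam('wrist'); s=monitor.observe(); im=grab_frame('wrist'); cv2.imwrite('pics/w9.png',im)
print(s['clock'],s['position'].round(4),s['tool_rot'].round(4),s['force'],s['moment'],s['grip_width'])
E
```

```text
18.3 [ 0.5189 -0.0067  0.1081] [-3.1414e+00  2.0000e-04  1.8167e+00] [ 0.78841869  0.03368921 -2.33815634] [ 0.01858741 -0.05015143  0.03150364] 0.02685598270370217
```

View pics/w9.png

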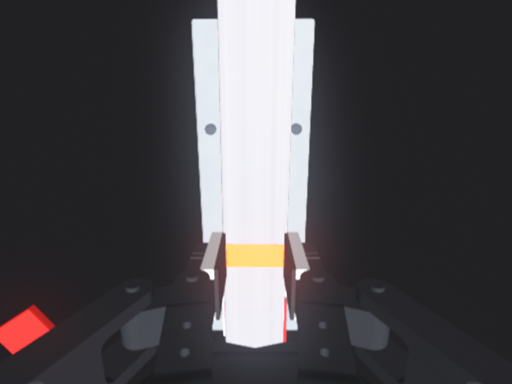

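```bash
python3 - <<'E'
from h import *
c=cam('wrist'); im=cv2.imread('pics/w9.png'); h=cv2.cvtColor(im,cv2.COLOR_BGR2HSV)
d=np.radians(104.1); ex=np.array([np.cos(d),np.sin(d)]); ey=np.array([-ex[1],ex[0]])
q=[q for q in cv2.findContours(cv2.inRange(h,np.array((8,120,120)),np.array((30,255,255))),0,1)[0] if cv2.contourArea(q)>200][0][:,0]
for z in(.0994,.09): P=cast(c,q,z)*1000; print(q.min(0),q.max(0),[( (P@e).min().round(1),(P@e).max().round(1)) for e in(ex,ey)])
P=cast(c,[[192,20],[314,20],[203.5,242],[305.5,242]],.008)*1000; print('jig',P@ex,P@ey)
P=cast(c,[[219,20],[295,20],[223,200],[290,200]],.0994)*1000; print('bar',P@ex,P@ey)
s=monitor.observe()['position'][:2]*1000;print(s@ex,s@ey)
g=im[100].astype(int).sum(1); print(g[185:325:1])
E
```

```text
[226 245] [283 266] [(np.float64(-139.6), np.float64(-128.5)), (np.float64(-515.1), np.float64(-487.7))]
[226 245] [283 266] [(np.float64(-145.0), np.float64(-133.1)), (np.float64(-516.1), np.float64(-486.8))]
jig [ -14.50569864  -14.50098883 -171.0020528  -171.04505776] [-461.3044771  -539.78965967 -461.61720435 -541.36940557]
bar [ -32.72584369  -32.72407735 -106.1290195  -106.14134798] [-487.67763282 -517.11230276 -487.17096963 -517.47401105]
-132.92476239766654 -501.54466735872046
[175 177 177 179 184 186 186 190 189 210 391 633 695 700 700 703 703 703
 704 705 706 706 707 708 708 708 709 709 709 709 709 709 712 694 630 691
 724 729 729 732 735 740 740 737 735 733 734 735 736 735 735 733 732 732
 731 729 727 727 727 728 729 732 733 735 735 734 735 734 735 735 734 736
 737 737 736 735 735 735 734 735 735 735 735 736 737 737 734 729 727 727
 729 731 733 737 740 740 737 737 737 737 740 738 737 734 734 731 725 710
 708 709 709 709 708 710 709 709 710 711 711 710 710 710 710 711 714 693
 407 188 182 181 180 178 176 175 169 168 165 162 163 159]
```

Emit:
move_arm(
  moves=[
    [-1,-0.5,-20,0],
    [-1,-0.5,-35,0],
    [-1,-0.5,-41,0],
    [-1,-0.5,-43,0],
    [-1,-0.5,-44.5,0],
    [-1,-0.5,-45,0],
    [-1,-0.5,-45,0],
    [-1,-0.5,-45,0],
  ],
)

```text
clock: 19.35
position: [0.5176, -0.0073, 0.0634]
tool_rot: [3.141, 0.0, 1.817]
force: [0.3, 0.1, -3.5]
grip_width: 0.0274
finger_force: 70.7
```

Emit:
move_arm(
  moves=[
    [0,0,0,0],
    [0,0,0,0],
    [0,0,0,0],
    [0,0,0,0],
    [0,0,0,0],
    [0,0,20,0],
    [0,0,60,0],
    [0,0,110,0],
    [0,0,150,0],
    [0,0,150,0],
    [0,0,150,0],
    [0,0,150,0],
  ],
  gripper=1,
)

```text
clock: 20.85
position: [0.5171, -0.0073, 0.2123]
tool_rot: [-3.14, -0.0, 1.817]
force: [-0.1, -0.3, 0.3]
grip_width: 0.0854
finger_force: 0.0
```

```bash
python3 - <<'E'
from h import *
c=cam('wrist'); s=monitor.observe(); im=grab_frame('wrist'); cv2.imwrite('pics/w10.png',im)
print(s['clock'],s['position'].round(4),s['tool_rot'].round(4))
h=cv2.cvtColor(im,cv2.COLOR_BGR2HSV)
for q in cv2.findContours(cv2.inRange(h,np.array((8,100,100)),np.array((30,255,255))),0,1)[0]:
    if cv2.contourArea(q)>80: print(q[:,0].min(0),q[:,0].max(0),*rect(cast(c,q[:,0],.054)))
E
```

```text
20.85 [ 0.5171 -0.0073  0.2123] [-3.1398e+00 -1.0000e-04  1.8168e+00]
[240 173] [271 182] [517.9  -8.1] [28.7  8.6] 14.1
```

View pics/w10.png

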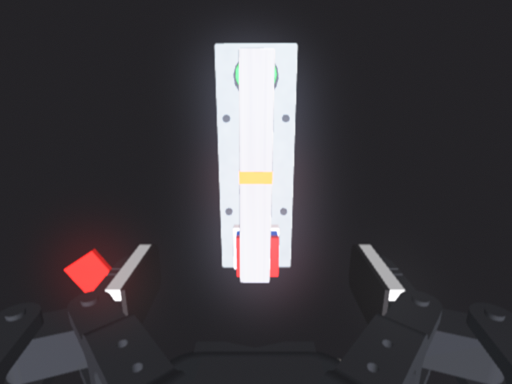

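Bar rests along the jig with its band at (256,177), mid-jig. Now the weight.

Emit:
move_arm(
  moves=[
    [0,60,0,0],
    [0,120,0,0],
    [-5,180,0,0],
    [-15,240,0,0],
    [-25,300,0,0],
    [-35,345,0,0],
    [-39,383,0,0],
    [-39,383,0,0],
    [-39,383,0,0],
    [-39,383,0,0],
    [-39,383,0,0],
  ],
)

```text
clock: 22.28
position: [0.4789, 0.375, 0.2134]
tool_rot: [3.142, 0.0, 1.816]
force: [-0.7, 0.4, -0.4]
grip_width: 0.0855
finger_force: 0.0
```

```bash
python3 - <<'E'
from h import *
c=cam('wrist'); s=monitor.observe(); im=grab_frame('wrist'); cv2.imwrite('pics/w11.png',im)
print(s['clock'],s['position'].round(4),s['tool_rot'].round(4))
h=cv2.cvtColor(im,cv2.COLOR_BGR2HSV)
for q in cv2.findContours(cv2.inRange(h,np.array((10,90,90)),np.array((33,255,255))),0,1)[0]:
    if cv2.contourArea(q)>80: print(q[:,0].min(0),q[:,0].max(0),*rect(cast(c,q[:,0],.036)))
E
```

```text
22.275 [0.4789 0.375  0.2134] [3.1416 0.     1.8156]
[340 167] [375 200] [575.3 390.3] [38.2 22.2] 63.1
[240 146] [272 183] [478.3 382. ] [30.7 36.6] 24.4
[136  37] [179  76] [370.1 454.2] [30.9 38.8] 77.8
[424   0] [511 108] [630.  503.1] [ 59.2 118.5] 54.0
```

View pics/w11.png

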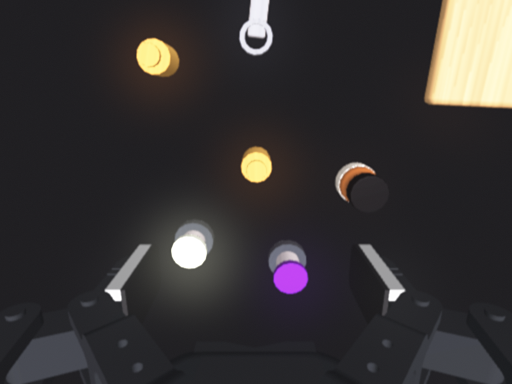

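The target weight is at (256,165), lying along the tool axis.

```bash
python3 - <<'E'
from h import *
c=cam('wrist'); a=monitor.observe()['tool_rot'][2]; e=np.array([np.cos(a),np.sin(a)])
print(cast(c,[256.3,183],.036)*1000+15*e, cast(c,[256.3,146],0)*1000-15*e, cast(c,[256.3,171],.05)*1000)
E
```

```text
[[479.77424907 379.06639133]] [[479.68046184 380.18655141]] [[479.55597256 379.46346456]]
```

Emit:
move_arm(
  moves=[
    [0.8,4.5,0,0],
    [0.8,4.5,-60,0],
    [0.8,4.5,-120,0],
    [0.8,4.5,-170,0],
    [0.8,4.5,-188,0],
    [0.8,4.5,-188,0],
    [0.8,4.5,-188,0],
    [0.8,4.5,-188,0],
  ],
)

```text
clock: 23.32
position: [0.4801, 0.3809, 0.027]
tool_rot: [3.139, -0.001, 1.817]
force: [-0.6, 0.7, -0.3]
grip_width: 0.0851
finger_force: 0.0
```

Emit:
move_arm(
  moves=[
    [0,0,0,0],
    [0,0,0,0],
    [0,0,0,0],
    [0,0,0,0],
    [0,0,0,0],
    [0,0,0,0],
    [0,0,0,0],
    [0,0,0,0],
    [0,0,0,0],
  ],
  gripper=0,
  newtons=50,
)

```text
clock: 24.45
position: [0.4794, 0.3802, 0.0256]
tool_rot: [-3.142, -0.0, 1.817]
force: [-2.5, -0.1, 7.5]
grip_width: 0.0284
finger_force: 49.1
```

Emit:
move_arm(
  moves=[
    [0,0,50,0],
    [0,0,110,0],
    [5,-55,120,0],
    [12,-110,120,0],
    [20,-170,120,0],
    [26,-225,120,0],
    [32,-280,120,0],
    [36,-335,120,0],
    [38.7,-387,120,0],
    [38.7,-387,120,0],
    [38.7,-387,120,0],
    [38.7,-387,120,0],
  ],
)

```text
clock: 25.95
position: [0.5181, -0.0056, 0.1452]
tool_rot: [-3.141, -0.0, 1.819]
force: [-0.2, -0.3, -2.9]
grip_width: 0.0283
finger_force: 50.5
```

```bash
python3 - <<'E'
from h import *
c=cam('wrist'); s=monitor.observe(); im=grab_frame('wrist'); cv2.imwrite('pics/w12.png',im)
print(s['clock'],s['position'].round(4),s['tool_rot'].round(4),s['grip_width'],s['force'])
E
```

```text
25.95 [ 0.5181 -0.0056  0.1452] [-3.1414e+00 -3.0000e-04  1.8185e+00] 0.028274613935872096 [-0.16890474 -0.27399559 -2.85103973]
```

View pics/w12.png

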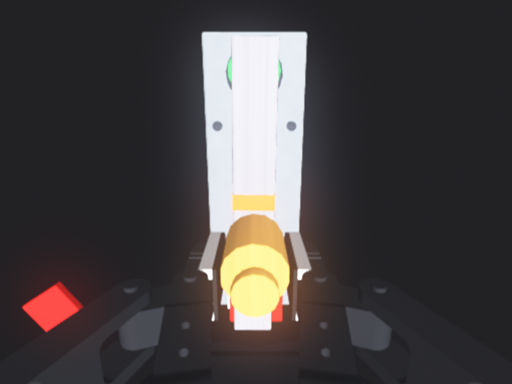

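Weight upright in the jaws, knob at (255,292). The band is at (254,203) on the bar.

```bash
python3 - <<'E'
from h import *
c=cam('wrist'); im=cv2.imread('pics/w12.png'); h=cv2.cvtColor(im,cv2.COLOR_BGR2HSV)
d=np.radians(104.1); ex=np.array([np.cos(d),np.sin(d)]); ey=np.array([-ex[1],ex[0]])
f=lambda uv,z:[(p@ex,p@ey) for p in cast(c,uv,z)*1000]
print('knob',np.round(f([[255,292.5]],.1696),1)); 
print('base far',np.round(f([[255,215]],.1196),1))
print('band',np.round(f([[254,195],[254,211],[233,203],[275,203]],.054),1))
print('jig far,lat',np.round(f([[203,33],[306,33]],.008),1))
s=monitor.observe()['position']*1000; print(s,s[:2]@ex,s[:2]@ey)
E
```

```text
knob [[-130.6 -501.1]]
base far [[-118.6 -501.2]]
band [[-128.4 -500.7]
 [-140.6 -500.7]
 [-134.5 -485.5]
 [-134.5 -515.9]]
jig far,lat [[ -14.7 -462. ]
 [ -14.6 -539.8]]
[518.06101294  -5.63559866 145.21263332] -131.67324920071835 -501.0799622231919
```

Emit:
move_arm(
  moves=[
    [0.6,-2.2,-30,0],
    [0.6,-2.2,-50,0],
    [0.6,-2.2,-59,0],
    [0.6,-2.2,-62,0],
    [0.6,-2.2,-64,0],
    [0.6,-2.2,-65,0],
    [0.6,-2.2,-65,0],
    [0.6,-2.2,-65,0],
  ],
)

```text
clock: 27.0
position: [0.5188, -0.009, 0.0805]
tool_rot: [3.141, 0.0, 1.817]
force: [0.9, -1.0, -2.0]
grip_width: 0.0283
finger_force: 50.5
```

Emit:
move_arm(
  moves=[
    [-0.2,1,-0.5,0],
    [-0.2,1,-0.8,0],
    [-0.2,1,-0.8,0],
    [-0.2,1,-0.8,0],
  ],
)

```text
clock: 27.5
position: [0.5185, -0.0078, 0.0796]
tool_rot: [3.142, -0.0, 1.817]
force: [-1.6, 2.3, 3.2]
grip_width: 0.0281
finger_force: 51.1
```

Emit:
move_arm(
  moves=[
    [0,0,0,0],
    [0,0,0,0],
    [0,0,0,0],
    [0,0,0,0],
    [0,0,0,0],
    [0,0,0,0],
    [0,0,30,0],
    [0,0,80,0],
    [0,0,130,0],
    [0,0,150,0],
    [0,0,150,0],
    [0,0,150,0],
  ],
  gripper=1,
)

```text
clock: 29.0
position: [0.5181, -0.0079, 0.2287]
tool_rot: [-3.141, -0.0, 1.817]
force: [0.8, 0.5, -0.3]
grip_width: 0.0855
finger_force: 0.0
```

```bash
python3 - <<'E'
from h import *
s=monitor.observe();print(s['clock'],s['position'])
w=grab_frame('wrist'); cv2.imwrite('pics/s13.png',grab_frame('side'))
x=cv2.imread('pics/s13.png')[160:270,200:340]; x=cv2.resize(x,None,fx=2.8,fy=2.8); w=w[20:328,150:370]
n=308; cv2.imwrite('pics/c13.png',np.hstack([x[:n],w[:n]]))
E
```

```text
29.0 [ 0.51810298 -0.0079045   0.22874497]
```

View pics/c13.png

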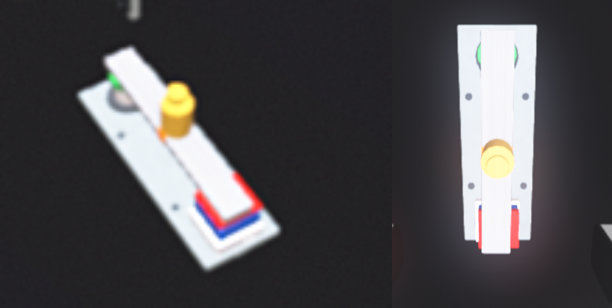

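Both views show the stack squarely on the pad, the bar level across stack and post, and the weight upright on the band. Handing in.

```bash
python3 -c "
from workcell import bot
print(bot.job_done())"
```

```text
the job is handed in; nothing more can be done
None
```

The job is handed in, with the verdict not shown: blue under red on the pad, level with the green post by plate heights (44 mm), the bar across both, and the brass weight upright on its band, at about 29 s of the 107 s allowed.

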